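# Roll the cleaning roller over its pad

## Task

Clean the rubber roller by rolling it over the white sticky pad: with the fingertips on its top, roll it away from you, right across the pad, and leave it lying still and square to the board along the middle of the bare strip between the pad and the black line. It must really roll, never be gripped or lifted off the board, and the other things on the bench stay where they are; take the fingers away at the end.

Things in the scene. Friction and masses are not known exactly. Their poses are not given: they have to be found in the camera images.
- roller: loose black rubber cylinder, 60 mm diameter, 140 mm long, a 12 mm thick steel axle stub 16 mm long at each end, 0.28-0.56 kg, lying on the near part of the board. Origin: its centre, 36 mm above the table (top at 66 mm). y axis: along its length; x and z turn as it rolls. It rolls freely but stops by itself within 1-2 cm from 0.1 m/s.
- board: cleaning board, fixed: grey plate 300 (x) by 260 (y) by 6 mm. Origin: centre of its underside, on the table. x axis: away from the robot, the way to roll. Along x: bare (roller centre starts at -85 to -60 mm), flush white pad -45 to +50 mm (190 mm wide), bare strip +50 to +90 mm, flush black line +90 to +96 mm, bare to +150 mm. Level; nothing stops the roller.
- strip (a point): middle of the bare strip, on the board's top face (6 mm above the table), 70 mm along +x of the board from its origin; its axes are those of the board. The roller is to lie over this point, parallel to the y axis.
- cleaner: bystander, loose, not to be moved: a white plastic bottle, 40 mm across, 100 mm tall, standing beside the board. Origin: centre of its underside.
- screwdriver: bystander, loose, not to be moved: a screwdriver, 170 mm long, lying beside the board. Origin: centre of its underside, more or less; handle towards its -x.
- drive: bystander, loose, not to be moved: a flat steel laptop hard drive, 100 x 70 x 12 mm, lying beside the board. Origin: centre of its underside.
- tin: bystander, loose, not to be moved: a round aluminium tin, 56 mm across, 36 mm tall, standing beside the board. Origin: centre of its underside.
- fan: bystander, loose, not to be moved: a square black case fan, 60 x 60 x 20 mm, lying flat beyond the board. Origin: centre of its underside.
- mouse: bystander, loose, not to be moved: a yellow computer mouse, 105 x 60 x 33 mm, on the table left of the board. Origin: centre of its underside.
Things that resemble listed ones, but are neither listed nor needed, are in the scene too. There is more than one size of the roller; the one meant has the size given above.

How it is judged (in metres and radians):
On the way:
1. the roller has rolled about half a turn (its own z axis more than 2.4 rad from upright) (angle between roller's own z axis and vertical above 2.4 rad and height (world z) of roller below 0.042 m and x of roller in the frame of board below 0.09 m).
At the end, for the whole second after the job is handed in: The roller lies at rest on the board (slower than 10 mm/s), its centre line over the bare strip within 18 mm of its middle, within 50 mm of the middle sideways, parallel to the strip within 0.22 rad (x of roller in the frame of strip between -0.018 and 0.018 m and y of roller in the frame of strip between -0.05 and 0.05 m and angle between the y axis of roller and the y axis of board, either way round below 0.22 rad and height (world z) of roller between 0.032 and 0.04 m and linear speed of roller below 0.01 m/s); the robot touches nothing.
It fails at once if the roller is lifted (centre more than 7 mm above its rolling height) or falls off the board (height (world z) of roller above 0.043 m or height (world z) of roller below 0.03 m).
It fails at once if the roller is touched with the fingers reaching down beside it (grasp point lower than 50 mm above the table), as for a grip (contact force between the fingers and roller above 0.3 N and height (world z) of the grasp point below 0.05 m).
It fails at once if a bystander is moved more than 20 mm (distance of any of cleaner, screwdriver, drive, tin, fan, mouse from where it was at the start of the episode above 0.02 m).
It also fails if it takes over 72 s, if anything falls off the work surface, if the arm or the gripper's body presses on something with over 40 N, if the wrist force passes 120 N, or if a joint passes its speed limit or range.

## Robot

A 6-joint arm with a two-finger parallel gripper is mounted at the origin on the work surface. World frame = base frame: x ahead of the robot, y to its left, z up, the work surface at z = 0. Lengths are in mm, angles in rad, forces in N, time in s.
With the tool pointing down it reaches from about 350 to 875 mm from the base axis. Payload 4.2 kg.
Tool frame: the origin (TCP) lies at the very end of the fingers, on their centre line; the grasp point (between the pads) lies 19 mm behind it; z points along the fingers, y is the line along which they close (so a half turn about z gives the same grasp; the last joint's range is limited). The gripper opens to 85 mm and grips with 20 to 120 N. Pads are 22 mm wide; open, the fingers measure 114 mm over their backs; the gripper's body (76 mm by 85 mm) begins 54 mm behind the grasp point. The pads swing forward as they close: fully open they stand 13 mm farther back than shut.
Start: joints at [-0.98, 0.385, 0.008, 0, -1.194, -0.259], TCP at [203.606, -590.884, 231.312] pointing down, gripper open.
Joint ranges: [-3.14, 3.14], [-1.21, 2.06], [-1.07, 1.41], [-3.16, 2.05], [-2.99, -0.16], [-3.1, 3.1]. Speed limits (rad/s): [2.79, 2.79, 3.14, 3.14, 3.14, 3.14].

## Interface

Orientations are given as a unit quaternion [x, y, z, w].
In Python, from bench import read_state, get_image, camera_model, job_done gives the robot as it stands.
- The arm moves only by the shell command python3 -m handwheel 'ROWS'. ROWS is JSON, a list of rows, each a list of 7 numbers: the shift along the tool's x, y, z in m, then the turn, a rotation vector about the tool's x, y, z in rad, then the gripper's target within -1 to 1 (fully open at 1, half-way at 0, shut at -1). In form: [[dx, dy, dz, wx, wy, wz, jaw], ...]. A call has 1 to 10 rows; each row is the pose to reach, as a shift and turn from the pose commanded when the call began, along the tool's axes at that moment; what a row does not reach only later rows make up. A row lasts 1/8 s, in which the tool goes at most 62.5 mm and 10.7 degrees, less where a joint would pass 70% of its speed; a pose out of reach is approached as far as the arm can. A call with a gripper value outside its range is refused whole. The fingers move at their own pace and stop on an object; the grip force is fixed at half the most. Time passes only in rows, so rows that repeat a pose let the fingers close. It gives the time, the measured TCP pose, the force, the opening and the grip force at its end, in the units of the state.
- read_state(): the state, without advancing time (a new reading comes with each control period).
- get_image(name): name is "side" or "top"; returns (picture, depth): 400x640x3 uint8, blue, green, red; 400x640 float32, mm along the optical axis (not along the pixel's ray), 0 where there is no reading.
- camera_model(name): a dict with "K" (3x3 intrinsics, pixels), "dist" ([k1, k2, p1, p2, k3] as OpenCV has them; the pictures are not rectified), "rvec" (rotation vector, rad) and "tvec" (3), from world to camera coordinates, as OpenCV has them. Camera axes: x right, y down, z forward; pixel columns grow to the right and rows downward; lengths in mm; the calibration is good to about 2 mm. A picture is of the moment at which its call begins. camera_model takes no time and is no camera call.
- job_done(): hands the job in; it is judged then, once.
The state is a dict: "clock": time; "joints": joint angles; "joint_vel": joint speeds; "joint_efforts": joint torques, N m; "position": TCP position; "ee_rot": TCP orientation; "contact_force": force on the tool from outside, world axes, zero at the start; "wrist_torque": the same for the moment, N m; "gripper_width": finger opening in mm; "grasp_force": force on a finger pad.
Only numpy, scipy, OpenCV 4.12 (cv2) and the standard library are available. Lean on these libraries where they do the work, as an engineer would, in place of code of your own. Each camera call takes 0.05 s, during which the arm holds its last target. There are 200 camera calls.

## Working session

There is one attempt and no reset: what is moved stays moved. The work goes in short steps, Python scripts to look and compute and a shell command to move; the robot and the scene stay as the last step left them, time stands still between calls to the robot, and variables do not carry over. Pictures are saved under pics/ and viewed, at most 10 in all, crops included, and the job is handed in when it is done.

```bash
mkdir -p pics; cat > h.py <<'E'
import numpy as np, cv2
from bench import *
def ray(cam,px,z):
    m=camera_model(cam);R=cv2.Rodrigues(np.array(m["rvec"],float))[0];t=np.array(m["tvec"],float).ravel()
    p=cv2.undistortPoints(np.array(px,np.float64).reshape(-1,1,2),np.array(m["K"],float),np.array(m["dist"],float)).reshape(-1,2)
    d=np.c_[p,np.ones(len(p))]@R; o=-R.T@t
    return o+d*((z-o[2])/d[:,2])[:,None]
E
python3 - <<'E'
from h import *
for n in("top","side"):
    p,d=get_image(n);cv2.imwrite(f"pics/{n}0.png",p);np.save(n+"0d.npy",d)
s=read_state();print(s)
E
```

```text
{'clock': 0.1, 'joints': array([-9.80371743e-01,  3.85495411e-01,  6.77862267e-03, -4.35774672e-04,
       -1.19404734e+00, -2.58619873e-01]), 'joint_vel': array([-0.00101296, -0.00194197,  0.00350223,  0.00022987, -0.00096049,
       -0.00098584]), 'joint_efforts': array([-4.09478098e-04, -3.93320346e+01,  1.88930297e+01,  4.19788107e+00,
       -2.60598194e-03,  5.82123022e-06]), 'position': array([ 203.4486362 , -590.40217922,  230.32768816]), 'ee_rot': array([-1.65063024e-01,  9.86282510e-01,  9.79982065e-04, -2.20704061e-04]), 'contact_force': array([ 0.20865377,  0.56351392, -0.13800438]), 'wrist_torque': array([-0.033843  ,  0.00123764,  0.06495658]), 'grasp_force': 0.0, 'gripper_width': 85.45067355653809}
```

View pics/top0.png

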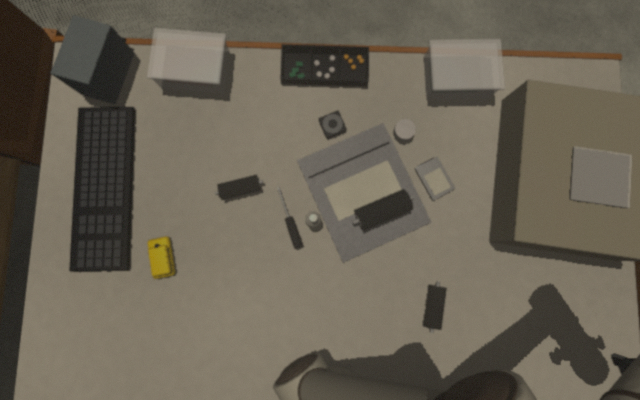

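View pics/side0.png

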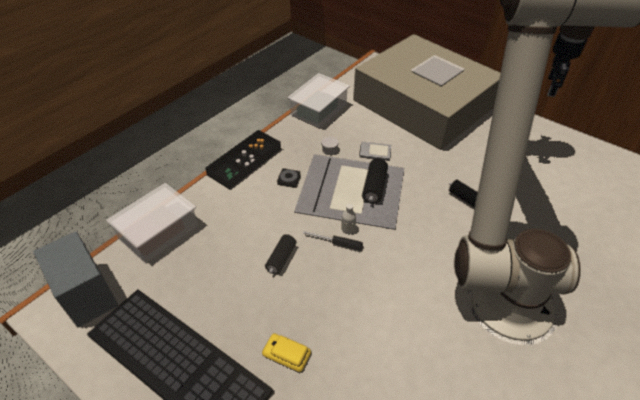

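The pictures show three black rollers. In the top view they are at (384,210) on the board, (240,187) left of it and (434,307) near the robot. In the side view the board one is at (376,181) and the others at (281,254) and (465,193). The one on the board fits the description. The bystanders stand around the board. Next I take a close crop and measure.

```bash
python3 - <<'E'
from h import *
p=cv2.imread("pics/top0.png");d=np.load("top0d.npy")
x0,y0=285,110;c=p[y0:265,x0:445]
cv2.imwrite("pics/crop0.png",cv2.convertScaleAbs(cv2.resize(c,None,fx=4.5,fy=3.8*1,interpolation=cv2.INTER_CUBIC),alpha=1.6))
g=cv2.cvtColor(p,cv2.COLOR_BGR2GRAY);hsv=cv2.cvtColor(p,cv2.COLOR_BGR2HSV)
def biggest(m):
    m=m.astype(np.uint8);n,l,s,ce=cv2.connectedComponentsWithStats(m);i=1+np.argmax(s[1:,4]);return l==i
roi=np.zeros(g.shape,bool);roi[120:262,295:432]=1
# approx corners of the board, read by eye
W=ray("top",[[299,161],[384,125],[429,222],[344,260]],6);print("corners",W.round(),"sides",np.linalg.norm(W-np.roll(W,-1,0),axis=1).round())
for n,(u,v) in dict(roller=(384,210),left=(240,187),near=(434,307)).items():
    r=np.zeros(g.shape,bool);r[v-32:v+32,u-36:u+36]=1
    m=biggest((g<45)&r);ys,xs=np.where(m)
    R=cv2.minAreaRect(np.c_[xs,ys].astype(np.float32));b=cv2.boxPoints(R)
    w=ray("top",b,36);print(n,R,"box",w[:,:2].round().tolist(),"ctr",w.mean(0).round(1),"sides",np.linalg.norm(w-np.roll(w,-1,0),axis=1)[:2].round(),"g ctr",g[v,u])
m=camera_model("top");Rm=cv2.Rodrigues(np.array(m["rvec"],float))[0];print("cam",(-Rm.T@np.array(m["tvec"]).ravel()).round())
E
```

```text
corners [[ 626.  101.    6.]
 [ 733. -128.    6.]
 [ 470. -249.    6.]
 [ 365.  -25.    6.]] sides [253. 289. 248. 290.]
roller ((388.1379699707031, 212.15513610839844), (12.99933910369873, 46.87640380859375), 66.80140686035156) box [[480.0, -72.0], [532.0, -184.0], [501.0, -197.0], [450.0, -86.0]] ctr [ 490.7 -134.6   36. ] sides [123.  34.] g ctr 45
left ((231.7692108154297, 193.8461456298828), (7.211102485656738, 4.437601566314697), 33.690067291259766) box [[528.0, 283.0], [537.0, 277.0], [527.0, 261.0], [518.0, 267.0]] ctr [527.5 271.7  36. ] sides [11. 19.] g ctr 48
near ((429.0399475097656, 323.77996826171875), (4.666904926300049, 10.040916442871094), 81.8698959350586) box [[216.0, -224.0], [220.0, -249.0], [209.0, -251.0], [205.0, -226.0]] ctr [ 212.6 -237.6   36. ] sides [25. 11.] g ctr 46
cam [ 386.   66. 1082.]
```

View pics/crop0.png

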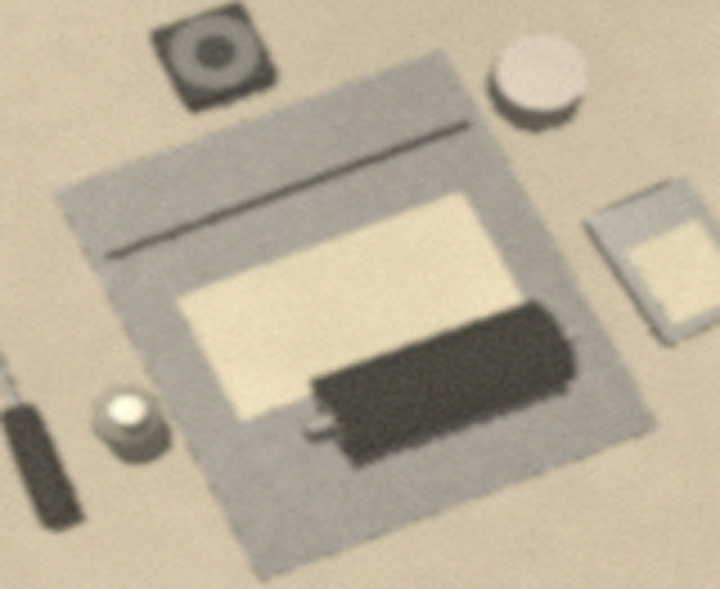

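The crop shows the black roller centred at crop (445,382), with its axle stub at (318,430). The white pad has corners (180,297), (458,192) and (243,420). The black line runs from (105,257) to (470,123), and the board corners are (55,190), (440,50), (655,425) and (262,580).

```bash
python3 - <<'E'
from h import *
cv=lambda q:[[285+(x+.5)/4.5-.5,110+(y+.5)/3.8-.5] for x,y in q]
W=ray("top",cv([(55,190),(440,50),(655,425),(262,580)]),6)[:,:2]
print("sides",np.linalg.norm(W-np.roll(W,-1,0),axis=1).round(),"centre",W.mean(0).round(1))
c=W.mean(0);ex=(W[0]+W[1]-W[2]-W[3]);ey=W[0]+W[3]-W[1]-W[2]
a1=np.arctan2(ex[1],ex[0]);a2=np.arctan2(-ey[0],ey[1]);a=(a1+a2)/2;print("yaw",a1,a2)
ex=np.array([np.cos(a),np.sin(a)]);ey=np.array([-ex[1],ex[0]]);B=np.c_[ex,ey]
L=ray("top",cv([(105,257),(470,123),(180,297),(458,192),(243,420)]),6)[:,:2]
print("line,line,pad,pad,pad in board",((L-c)@B).round(1).tolist())
np.savez("board.npz",c=c,a=a)
# roller by depth points
d=np.load("top0d.npy");v,u=np.mgrid[185:240,345:420];z=d[185:240,345:420].ravel();k=z>0
uv=np.c_[u.ravel(),v.ravel()].astype(float)[k];z=z[k]
m=camera_model("top");R=cv2.Rodrigues(np.array(m["rvec"],float))[0];t=np.array(m["tvec"],float).ravel()
q=cv2.undistortPoints(uv.reshape(-1,1,2),np.array(m["K"],float),np.array(m["dist"],float)).reshape(-1,2)
P=(np.c_[q,np.ones(len(q))]*z[:,None]-t)@R
hi=P[(P[:,2]>58)];print(len(hi),"ztop",np.percentile(P[:,2],[1,50,98,99.5]).round(1))
b=(hi[:,:2]-c)@B
R2=cv2.minAreaRect(b.astype(np.float32));print("top strip box in board frame",R2,"mean",b.mean(0))
for s in(-1,0,1):
    kk=abs(b[:,1]-np.median(b[:,1])-45*s)<15;print(s,"x mean",b[kk,0].mean().round(1),"n",kk.sum())
print("board ->strip world",(c+70*ex).round(1),"roller world",(c+B@b.mean(0)).round(1))
# obstacles heights near
for n in("tin","cleaner"):pass
E
```

```text
sides [256. 297. 257. 300.] centre [549.7 -72.6]
yaw 0.4455474844218179 0.44916389993687333
line,line,pad,pad,pad in board [[93.3, 120.0], [92.3, -121.6], [49.0, 90.9], [49.7, -93.2], [-45.3, 92.8]]
855 ztop [-2.1  7.  66.5 68.1]
top strip box in board frame ((-67.5166244506836, -20.23065948486328), (140.66387939453125, 47.16916275024414), 89.45654296875) mean [-67.07868188 -18.71600779]
-1 x mean -68.1 n 179
0 x mean -67.7 n 180
1 x mean -66.0 n 185
board ->strip world [612.9 -42.3] roller world [ 497.4 -118.5]
```

```bash
cat >> h.py <<'E'
def cloud(cam,d,u0,u1,v0,v1):
    v,u=np.mgrid[v0:v1,u0:u1];z=d[v0:v1,u0:u1].ravel();k=z>0
    uv=np.c_[u.ravel(),v.ravel()].astype(float)[k]
    m=camera_model(cam);R=cv2.Rodrigues(np.array(m["rvec"],float))[0];t=np.array(m["tvec"],float).ravel()
    q=cv2.undistortPoints(uv.reshape(-1,1,2),np.array(m["K"],float),np.array(m["dist"],float)).reshape(-1,2)
    return (np.c_[q,np.ones(len(q))]*z[k][:,None]-t)@R
bd=np.load("board.npz");c0=bd["c"];A=float(bd["a"]);B=np.array([[np.cos(A),-np.sin(A)],[np.sin(A),np.cos(A)]])
def go(bx,by,z,turn=True):
    "tool-frame shift and turn from the measured pose to board (bx,by), height z, closing along board y"
    from scipy.spatial.transform import Rotation as Ro
    s=read_state();R=Ro.from_quat(s["ee_rot"]);T=Ro.from_matrix(np.c_[np.r_[-B[:,0],0],np.r_[B[:,1],0],[0,0,-1]])
    p=np.r_[c0+B@[bx,by],z]
    print("shift",(R.inv().apply(p-s["position"])/1000).round(4),"turn",(R.inv()*T).as_rotvec().round(4),"| board pos",(B.T@(s["position"][:2]-c0)).round(1),s["position"][2].round(1))
E
python3 - <<'E'
from h import *
d=np.load("top0d.npy");P=cloud("top",d,480,640,70,275)
b=P[P[:,2]>60];print("box: z",np.percentile(b[:,2],[50,99]),"x",np.percentile(b[:,0],[1,99]),"y",np.percentile(b[:,1],[1,99]))
go(-76,-19,200);go(-76,-19,100)
E
```

```text
box: z [139.53771294 150.09481169] x [397.55780412 839.2174695 ] y [-716.70847462 -391.52822492]
shift [-0.4227  0.3491  0.031 ] turn [ 0.002   0.     -0.1157] | board pos [-536.2 -317. ] 230.3
shift [-0.4227  0.3489  0.131 ] turn [ 0.002   0.     -0.1157] | board pos [-536.2 -317. ] 230.3
```

```bash
python3 -m handwheel '[[-0.423,0.349,0.031,0,0,-0.116,1],[-0.423,0.349,0.031,0,0,-0.116,1],[-0.423,0.349,0.031,0,0,-0.116,1],[-0.423,0.349,0.031,0,0,-0.116,1],[-0.423,0.349,0.031,0,0,-0.116,1],[-0.423,0.349,0.031,0,0,-0.116,1],[-0.423,0.349,0.031,0,0,-0.116,1],[-0.423,0.349,0.031,0,0,-0.116,1],[-0.423,0.349,0.031,0,0,-0.116,1],[-0.423,0.349,0.031,0,0,-0.116,1]]'; python3 -m handwheel '[[0,0,0,0,0,0,1],[0,0,0,0,0,0,1]]'; python3 -c "
from h import *
go(-76,-19,90);go(-76,-19,58);print(read_state()['contact_force'])"
```

```text
clock: 1.35
position: [491.0, -120.5, 199.6]
ee_rot: [-0.224, 0.975, 0.0, -0.0]
contact_force: [-0.5, 0.0, -0.2]
gripper_width: 85.5
grasp_force: 0.0
clock: 1.6
position: [489.2, -123.9, 200.2]
ee_rot: [-0.221, 0.975, 0.0, -0.0]
contact_force: [-0.7, -0.3, -0.4]
gripper_width: 85.7
grasp_force: 0.0
shift [-0.0008  0.0011  0.1102] turn [ 0.0002 -0.0004 -0.001 ] | board pos [-76.8 -20.1] 200.2
shift [-0.0008  0.001   0.1422] turn [ 0.0002 -0.0004 -0.001 ] | board pos [-76.8 -20.1] 200.2
[-0.71812982 -0.2619621  -0.44537211]
```

```bash
python3 -m handwheel '[[-0.001,0.001,0.06,0,0,0,1],[-0.001,0.001,0.11,0,0,0,1],[-0.001,0.001,0.13,0,0,0,1],[-0.001,0.001,0.13,0,0,0,1]]'; for i in 1 2 3 4 ; do python3 -m handwheel '[[0,0,0.002,0,0,0,1],[0,0,0.003,0,0,0,1],[0,0,0.003,0,0,0,1]]' | grep -E 'posi|contact'; done
```

```text
clock: 2.1
position: [488.8, -122.8, 69.0]
ee_rot: [-0.221, 0.975, 0.0, -0.002]
contact_force: [0.5, -1.3, 0.5]
gripper_width: 85.3
grasp_force: 0.0
position: [490.8, -121.8, 68.2]
contact_force: [0.3, -0.6, 0.1]
position: [490.2, -121.8, 64.2]
contact_force: [0.2, 0.6, 0.6]
position: [490.2, -121.8, 61.2]
contact_force: [0.6, -0.2, 0.4]
position: [490.2, -121.8, 58.2]
contact_force: [-0.7, -0.6, 0.2]
```

```bash
for i in 1 2 3; do python3 -m handwheel '[[0,0,0.001,0,0,0,1],[0,0,0.001,0,0,0,1]]' | grep -E 'posi|contact'; done; python3 -c "
from h import *
p,d=get_image('side');cv2.imwrite('pics/s1.png',cv2.convertScaleAbs(cv2.resize(p[120:250,270:430],None,fx=4,fy=4,interpolation=2),alpha=1.5))"
```

```text
position: [490.3, -121.8, 57.3]
contact_force: [0.2, -0.1, -0.3]
position: [490.3, -121.8, 56.2]
contact_force: [-0.6, 0.6, -0.4]
position: [490.3, -121.8, 55.2]
contact_force: [-1.1, -0.5, -0.5]
```

View pics/s1.png

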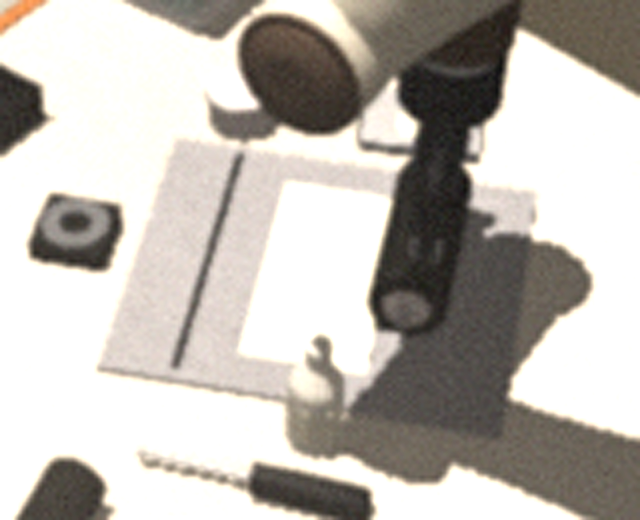

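The roller still lies on the near part of the board, its end face at crop (405,305). The fingers are just above it, at about crop (440,150–250), with no contact yet. I keep lowering.

```bash
for i in 1 2; do python3 -m handwheel '[[0,0,0.001,0,0,0,1],[0,0,0.001,0,0,0,1]]' | grep -E 'posi|contact'; done; python3 -m handwheel '[[0,0,0.001,0,0,0,1],[0,0,0.001,0,0,0,1]]' | grep -E 'posi|contact'
```

```text
position: [490.2, -121.8, 54.2]
contact_force: [-0.3, 0.0, -0.1]
position: [490.2, -121.8, 53.2]
contact_force: [0.0, 0.4, 1.3]
position: [490.8, -121.7, 52.8]
contact_force: [-0.7, 0.7, 3.7]
```

```bash
python3 -m handwheel '[[-0.003,0,0.0005,0,0,0,1],[-0.009,0,0.0005,0,0,0,1],[-0.016,0,0.0005,0,0,0,1],[-0.023,0,0.0005,0,0,0,1],[-0.028,0,0.0005,0,0,0,1],[-0.031,0,0.0005,0,0,0,1],[-0.032,0,0.0005,0,0,0,1],[-0.032,0,0.0005,0,0,0,1]]' | grep -E 'clock|posi|contact'; python3 -m handwheel '[[0,0,-0.02,0,0,0,1],[0,0,-0.05,0,0,0,1],[0,0,-0.05,0,0,0,1]]' | grep -E 'posi|contact'
cat >> h.py <<'E'
def roller():
    for cam,w in(("top",(320,430,130,250)),("side",(290,410,130,240))):
        p,d=get_image(cam);P=cloud(cam,d,*w);b=(P[:,:2]-c0)@B
        k=(P[:,2]>54)&(P[:,2]<71)&(abs(b[:,0])<140)&(abs(b[:,1]+19)<80);b=b[k]
        if len(b)<50: print(cam,"few",len(b));continue
        print(cam,len(b),"z99",np.percentile(P[k,2],98).round(1),"box",[np.round(q,1) for q in cv2.minAreaRect(b.astype(np.float32))])
        for s in range(-90,60,25):
            kk=(b[:,1]>=s)&(b[:,1]<s+25)
            if kk.sum()>12: print("  y",s+12,"x lo/mean/hi",np.percentile(b[kk,0],[4,50,96]).round(1),kk.sum())
E
python3 -c "
from h import *
roller();go(-60,-19,58)"
```

```text
clock: 6.15
position: [520.4, -108.1, 52.7]
contact_force: [0.4, -0.3, 5.1]
position: [520.4, -107.9, 103.5]
contact_force: [-0.1, -0.3, -1.7]
top 359 z99 67.8 box [array([-54.7,  -7.2]), array([116.7,  46.4]), np.float64(85.7)]
  y -28 x lo/mean/hi [-75.9 -67.9 -54.8] 64
  y -3 x lo/mean/hi [-74.6 -64.1 -50.7] 91
  y 22 x lo/mean/hi [-73.1 -61.9 -51. ] 97
  y 47 x lo/mean/hi [-72.5 -54.5 -30.7] 99
side 463 z99 68.9 box [array([-54.7, -18.4]), array([142.5,  51.7]), np.float64(87.9)]
  y -78 x lo/mean/hi [-77.  -64.5 -49.8] 56
  y -53 x lo/mean/hi [-79. -64. -51.] 60
  y -28 x lo/mean/hi [-75.3 -59.2 -33.4] 68
  y -3 x lo/mean/hi [-75.4 -53.7 -32.1] 88
  y 22 x lo/mean/hi [-75.7 -54.2 -29.8] 99
  y 47 x lo/mean/hi [-74.1 -54.2 -32.5] 92
shift [ 0.0165 -0.0008  0.0433] turn [ 0.0008 -0.0007 -0.0001] | board pos [-43.4 -18.3] 101.3
```

```bash
python3 -m handwheel '[[0.0205,-0.001,0.02,0,0,0,1],[0.0205,-0.001,0.043,0,0,0,1],[0.0205,-0.001,0.0475,0,0,0,1],[0.0205,-0.001,0.0495,0,0,0,1],[0.0205,-0.001,0.05,0,0,0,1]]' | grep -E 'posi|contact'; python3 -m handwheel '[[-0.003,0,0.0005,0,0,0,1],[-0.009,0,0.0005,0,0,0,1],[-0.016,0,0.0005,0,0,0,1],[-0.024,0,0.0005,0,0,0,1],[-0.031,0,0.0005,0,0,0,1],[-0.036,0,0.0005,0,0,0,1],[-0.039,0,0.0005,0,0,0,1],[-0.040,0,0.0005,0,0,0,1],[-0.040,0,0.0005,0,0,0,1]]' | grep -E 'clock|posi|contact'; python3 -m handwheel '[[0,0,-0.02,0,0,0,1],[0,0,-0.05,0,0,0,1],[0,0,-0.05,0,0,0,1]]' | grep -E 'posi|contact'; python3 -c "
from h import *
roller();go(-44,-19,52)"
```

```text
position: [501.6, -117.1, 52.5]
contact_force: [-2.4, 4.6, 7.0]
clock: 8.38
position: [538.7, -100.0, 52.6]
contact_force: [0.1, 1.9, 5.3]
position: [539.1, -100.2, 103.6]
contact_force: [0.1, -0.9, -0.7]
top 439 z99 68.0 box [array([-37.5, -19. ]), array([140.4,  45.9]), np.float64(84.2)]
  y -78 x lo/mean/hi [-57.  -54.7 -52.6] 16
  y -53 x lo/mean/hi [-57.2 -53.7 -49.6] 25
  y -28 x lo/mean/hi [-55.  -45.6 -31.9] 79
  y -3 x lo/mean/hi [-54.6 -42.2 -27.1] 105
  y 22 x lo/mean/hi [-54.5 -41.6 -28.4] 113
  y 47 x lo/mean/hi [-52.2 -33.3 -10.2] 101
side 475 z99 69.6 box [array([-35.4, -20.4]), array([147.2,  51.5]), np.float64(87.8)]
  y -78 x lo/mean/hi [-58.1 -42.7 -27.6] 54
  y -53 x lo/mean/hi [-57.5 -44.4 -29.2] 59
  y -28 x lo/mean/hi [-57.3 -39.5 -12.1] 71
  y -3 x lo/mean/hi [-56.4 -35.4 -12.2] 99
  y 22 x lo/mean/hi [-57.1 -35.2 -12. ] 92
  y 47 x lo/mean/hi [-55.  -33.6 -12.8] 96
shift [0.0205 0.0004 0.0491] turn [ 0.0004 -0.      0.0002] | board pos [-23.5 -19.4] 101.1
```

```bash
python3 -m handwheel '[[0.0205,0,0.02,0,0,0,1],[0.0205,0,0.043,0,0,0,1],[0.0205,0,0.0475,0,0,0,1],[0.0205,0,0.0495,0,0,0,1],[0.0205,0,0.0495,0,0,0,1]]' | grep -E 'posi|contact'; python3 -m handwheel '[[-0.003,0,0.0005,0,0,0,1],[-0.009,0,0.0005,0,0,0,1],[-0.016,0,0.0005,0,0,0,1],[-0.024,0,0.0005,0,0,0,1],[-0.031,0,0.0005,0,0,0,1],[-0.036,0,0.0005,0,0,0,1],[-0.039,0,0.0005,0,0,0,1],[-0.040,0,0.0005,0,0,0,1],[-0.040,0,0.0005,0,0,0,1]]' | grep -E 'clock|posi|contact'; python3 -m handwheel '[[0,0,-0.02,0,0,0,1],[0,0,-0.05,0,0,0,1],[0,0,-0.05,0,0,0,1]]' | grep -E 'posi|contact'; python3 -c "
from h import *
roller();go(-24,-19,52)"
```

```text
position: [519.3, -108.6, 52.5]
contact_force: [-1.3, 3.6, 4.4]
clock: 10.6
position: [556.4, -91.6, 52.7]
contact_force: [0.1, 1.6, 5.2]
position: [556.7, -91.7, 103.6]
contact_force: [-0.6, 0.9, 0.0]
top 499 z99 68.4 box [array([-17.6, -20.3]), array([141.5,  47.5]), np.float64(85.3)]
  y -78 x lo/mean/hi [-36.8 -32.  -28.2] 32
  y -53 x lo/mean/hi [-36.9 -31.2 -24.4] 43
  y -28 x lo/mean/hi [-35.6 -25.  -10.9] 89
  y -3 x lo/mean/hi [-35.4 -22.   -6. ] 115
  y 22 x lo/mean/hi [-35.6 -21.4  -7.1] 117
  y 47 x lo/mean/hi [-32.6 -14.1   8.2] 102
side 483 z99 69.7 box [array([-15. , -20.4]), array([148.3,  52.5]), np.float64(89.3)]
  y -78 x lo/mean/hi [-39.7 -23.   -6.1] 66
  y -53 x lo/mean/hi [-40.1 -23.8  -7.9] 65
  y -28 x lo/mean/hi [-37.8 -21.8   4.1] 73
  y -3 x lo/mean/hi [-36.  -16.3   7.2] 91
  y 22 x lo/mean/hi [-35.7 -14.3   8.2] 97
  y 47 x lo/mean/hi [-35.9 -15.    8.6] 88
shift [0.02   0.0003 0.0491] turn [ 0.0005 -0.0002  0.0003] | board pos [ -4.  -19.4] 101.1
```

```bash
python3 -m handwheel '[[0.0205,0,0.02,0,0,0,1],[0.0205,0,0.043,0,0,0,1],[0.0205,0,0.0475,0,0,0,1],[0.0205,0,0.0495,0,0,0,1],[0.0205,0,0.0495,0,0,0,1]]' | grep -E 'posi|contact'; python3 -m handwheel '[[-0.003,0,0.0005,0,0,0,1],[-0.009,0,0.0005,0,0,0,1],[-0.016,0,0.0005,0,0,0,1],[-0.024,0,0.0005,0,0,0,1],[-0.031,0,0.0005,0,0,0,1],[-0.036,0,0.0005,0,0,0,1],[-0.039,0,0.0005,0,0,0,1],[-0.040,0,0.0005,0,0,0,1],[-0.040,0,0.0005,0,0,0,1]]' | grep -E 'clock|posi|contact'; python3 -m handwheel '[[0,0,-0.02,0,0,0,1],[0,0,-0.05,0,0,0,1],[0,0,-0.05,0,0,0,1]]' | grep -E 'posi|contact'
python3 -m handwheel '[[0.0205,0,0.02,0,0,0,1],[0.0205,0,0.043,0,0,0,1],[0.0205,0,0.0475,0,0,0,1],[0.0205,0,0.0495,0,0,0,1],[0.0205,0,0.0495,0,0,0,1]]' | grep -E 'posi|contact'; python3 -m handwheel '[[-0.003,0,0.0005,0,0,0,1],[-0.009,0,0.0005,0,0,0,1],[-0.016,0,0.0005,0,0,0,1],[-0.024,0,0.0005,0,0,0,1],[-0.031,0,0.0005,0,0,0,1],[-0.036,0,0.0005,0,0,0,1],[-0.039,0,0.0005,0,0,0,1],[-0.040,0,0.0005,0,0,0,1],[-0.040,0,0.0005,0,0,0,1]]' | grep -E 'clock|posi|contact'; python3 -m handwheel '[[0,0,-0.02,0,0,0,1],[0,0,-0.05,0,0,0,1],[0,0,-0.05,0,0,0,1]]' | grep -E 'posi|contact'; python3 -c "
from h import *
roller();go(16,-19,52)"
```

```text
position: [536.8, -100.1, 52.5]
contact_force: [-0.7, 4.2, 4.2]
clock: 12.82
position: [573.9, -83.1, 52.7]
contact_force: [0.2, 0.7, 5.8]
position: [574.3, -83.3, 103.7]
contact_force: [-0.2, 0.4, 0.3]
position: [554.8, -91.9, 52.6]
contact_force: [-1.4, 1.3, 2.6]
clock: 14.95
position: [591.7, -74.9, 52.8]
contact_force: [0.4, 0.9, 5.3]
position: [592.0, -75.0, 103.9]
contact_force: [0.4, -0.4, 0.1]
top 600 z99 68.1 box [array([ 25.6, -21.2]), array([139.6,  48.2]), np.float64(87.9)]
  y -78 x lo/mean/hi [ 2.9 11.3 20.5] 71
  y -53 x lo/mean/hi [ 3.3 11.5 19.1] 63
  y -28 x lo/mean/hi [ 3.1 17.8 33.5] 115
  y -3 x lo/mean/hi [ 5.6 20.  35.3] 124
  y 22 x lo/mean/hi [ 5.2 20.2 35.5] 130
  y 47 x lo/mean/hi [ 6.5 26.  49.1] 94
side 488 z99 69.7 box [array([ 23.7, -21.4]), array([147.6,  53.3]), np.float64(86.8)]
  y -78 x lo/mean/hi [ 1.  17.9 36.2] 69
  y -53 x lo/mean/hi [ 2.2 16.3 32.7] 63
  y -28 x lo/mean/hi [ 2.5 20.9 45.7] 74
  y -3 x lo/mean/hi [ 3.8 23.7 48.8] 94
  y 22 x lo/mean/hi [ 2.5 23.9 48.2] 97
  y 47 x lo/mean/hi [ 5.6 25.  46.9] 85
shift [0.0191 0.0005 0.0492] turn [0.0003 0.0002 0.0001] | board pos [ 35.1 -19.5] 101.2
```

```bash
python3 -m handwheel '[[0.0205,0,0.02,0,0,0,1],[0.0205,0,0.043,0,0,0,1],[0.0205,0,0.0475,0,0,0,1],[0.0205,0,0.0495,0,0,0,1],[0.0205,0,0.0495,0,0,0,1]]' | grep -E 'posi|contact'; python3 -m handwheel '[[-0.003,0,0.0005,0,0,0,1],[-0.009,0,0.0005,0,0,0,1],[-0.016,0,0.0005,0,0,0,1],[-0.024,0,0.0005,0,0,0,1],[-0.031,0,0.0005,0,0,0,1],[-0.037,0,0.0005,0,0,0,1],[-0.041,0,0.0005,0,0,0,1],[-0.042,0,0.0005,0,0,0,1],[-0.042,0,0.0005,0,0,0,1]]' | grep -E 'clock|posi|contact'; python3 -m handwheel '[[0,0,-0.02,0,0,0,1],[0,0,-0.05,0,0,0,1],[0,0,-0.05,0,0,0,1]]' | grep -E 'posi|contact'
python3 -m handwheel '[[0.021,0,0.02,0,0,0,1],[0.021,0,0.043,0,0,0,1],[0.021,0,0.0475,0,0,0,1],[0.021,0,0.0495,0,0,0,1],[0.021,0,0.0495,0,0,0,1]]' | grep -E 'posi|contact'; python3 -m handwheel '[[-0.003,0,0.0005,0,0,0,1],[-0.009,0,0.0005,0,0,0,1],[-0.016,0,0.0005,0,0,0,1],[-0.024,0,0.0005,0,0,0,1],[-0.031,0,0.0005,0,0,0,1],[-0.037,0,0.0005,0,0,0,1],[-0.041,0,0.0005,0,0,0,1],[-0.042,0,0.0005,0,0,0,1],[-0.042,0,0.0005,0,0,0,1]]' | grep -E 'clock|posi|contact'; python3 -m handwheel '[[0,0,-0.02,0,0,0,1],[0,0,-0.06,0,0,0,1],[0,0,-0.12,0,0,0,1],[0.06,0,-0.15,0,0,0,1],[0.11,0,-0.15,0,0,0,1],[0.15,0,-0.15,0,0,0,1],[0.15,0,-0.15,0,0,0,1],[0.15,0,-0.15,0,0,0,1]]' | grep -E 'posi|contact'; python3 -c "
from h import *
roller();p,d=get_image('top');cv2.imwrite('pics/end.png',cv2.convertScaleAbs(cv2.resize(p[90:270,280:460],None,fx=3.3,fy=3.3,interpolation=2),alpha=1.6))"
```

```text
position: [572.1, -83.4, 52.5]
contact_force: [-0.8, 2.5, 3.1]
clock: 17.18
position: [611.0, -65.5, 52.7]
contact_force: [-0.5, 1.6, 5.1]
position: [611.3, -65.7, 103.7]
contact_force: [0.4, 0.2, -0.5]
position: [591.2, -74.3, 52.5]
contact_force: [-1.6, 1.5, 3.6]
clock: 19.3
position: [629.9, -56.5, 52.7]
contact_force: [-0.4, -0.0, 4.8]
position: [493.8, -121.7, 201.6]
contact_force: [0.7, -1.1, -1.2]
top 224 z99 68.8 box [array([ 85.6, -52.2]), array([93.5, 33.1]), np.float64(69.7)]
  y -78 x lo/mean/hi [59.  74.4 89.8] 115
  y -53 x lo/mean/hi [68.6 79.6 91. ] 77
  y -28 x lo/mean/hi [84.  88.7 91.7] 16
side 525 z99 68.7 box [array([ 65.9, -22. ]), array([146.5,  52.1]), np.float64(88.6)]
  y -78 x lo/mean/hi [42.4 63.5 86.6] 79
  y -53 x lo/mean/hi [43.9 63.5 87.8] 90
  y -28 x lo/mean/hi [43.9 65.7 88.8] 87
  y -3 x lo/mean/hi [44.5 65.  89.6] 94
  y 22 x lo/mean/hi [45.5 66.2 90.4] 90
  y 47 x lo/mean/hi [47.3 67.4 87.6] 77
```

View pics/end.png

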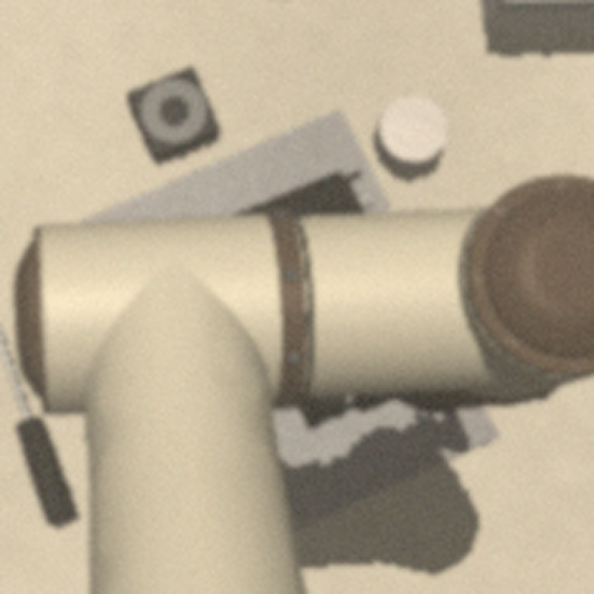

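The arm hides most of the roller from the top, and only its far right end shows, at (310,195). The side view shows all of it. It lies at x ≈ 66 and y ≈ -22 mm in the board frame, about 0.03 rad off square, and the fan and tin have not moved. I hand in.

```bash
python3 -c "
from h import *
print(job_done())"
```

```text
the job is handed in; nothing more can be done
None
```

I rolled the roller across the pad in seven fingertip strokes and handed the job in with the fingers clear. By the last side-view measurement it lies about 4 mm short of the strip's middle, 22 mm to one side and about 0.03 rad off square; the verdict was not shown to me.

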